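# Tip the walnut portion at the pancake stall

### The arm

A 6-joint arm with a two-finger parallel gripper is mounted at the origin on the work surface. World frame = base frame: x ahead of the robot, y to its left, z up, the work surface at z = 0. Lengths are in m, angles in degrees, forces in N, time in s.
With the tool pointing down it reaches from about 0.4 to 0.825 m from the base axis. Payload 7 kg.
Tool frame: the origin (TCP) lies between the finger pads; the fingertips stand 19 mm ahead of it and the grasp point (between the pads) is the TCP; y points along the fingers, x is the direction in which the jaws open and shut, and the axes are right-handed (so a half turn about y gives the same grasp; the last joint's range is limited). The gripper opens to 88 mm and grips with 3 to 60 N. Pads are 19 mm wide; open, the fingers measure 130 mm over their backs; the gripper's body (78 mm by 193 mm) begins 47 mm behind the grasp point.
Start: joints at [-54.826, 20.546, 0.682, 0, -70.136, -16.507], TCP at [0.216, -0.639, 0.246] pointing down, gripper open.
Joint ranges: [-176.03, 176.03], [-82.01, 121.73], [-58.28, 71.71], [-173.87, 95.51], [-174.79, -0.11], [-173.66, 173.66]. Speed limits (degrees/s): [136.94, 136.94, 172.46, 180, 180, 180].

### API

Orientations are given as [roll, pitch, yaw] about the fixed x, y, z axes, in that order (R = Rz(yaw) Ry(pitch) Rx(roll)).
In Python, from plant import r gives the robot as it stands. The module is installed in compiled form; this text tells all that it offers.
- The arm moves only by the tool jog_arm, never from a script. Its argument "steps" is a list of rows, each a list of 5 numbers: the closure, from 0 (fully open) to 1 (shut), then the shift along the tool's x, y, z in m, then the turn about the tool's y in degrees. In form: [[jaw, x, y, z, turn], ...]. A call has 1 to 12 rows; each row shifts and turns the commanded pose from where the row before left it, along the tool's axes as they then stand; what a row does not reach is not made up. A row lasts 1/12 s, in which the tool goes at most 41.7 mm and 7.16 degrees, less where a joint would pass 70% of its speed; a pose out of reach is approached as far as the arm can. A call with a gripper value outside its range is refused whole. The fingers move at their own pace and stop on an object; "squeeze" is the grip in N (left out, the last holds). Time passes only in rows, so rows that do not move let the fingers close. It gives the time, the measured TCP pose, the force and the opening at its end, in the units of the state.
- r.get_state(): the state, without advancing time (a new reading comes with each control period).
- r.capture(name): name is "scene" or "top"; returns a dict with "image" (420x560x3 uint8, red, green, blue), "vfov" (degrees; the focal length in pixels is half the picture's height over the tangent of half this angle, whatever the lens; pixels are square), "cx", "cy" (the principal point, pixels), "R" (3x3) and "t" (3): a world point X has camera coordinates R X + t. Camera axes: x right, y down, z forward; pixel columns grow to the right and rows downward; lengths in m; the calibration is good to about 2 mm. A picture is of the moment at which its call begins. There is no depth.
- r.close_job(): hands the job in, once; it reports no verdict.
The state is a dict: "time_s": time; "joints": joint angles; "qd": joint speeds; "joint_torque": joint torques, N m; "tcp_pos": TCP position; "eef_rot": TCP orientation; "contact_force": force on the tool from outside, world axes, zero at the start; "moment": the same for the moment, N m; "gripper_width": finger opening in m.
Only numpy, scipy, OpenCV 4.12 (cv2) and the standard library are available. Lean on these libraries where they do the work, as an engineer would, in place of code of your own. Each camera call takes 0.05 s, during which the arm holds its last target.

### The job

Tip the portion of two walnuts (light tan balls) into the steel pan in front of their bucket: push the red bar on the side of that bucket down past the catch until the bucket is tipped right over, then let it go so that it swings back upright by itself. Do not tip the bucket with the dark chestnuts.

Things in the scene. Friction and masses are not known exactly. Their poses are not given: they have to be found in the camera images.
- walnut_pad (a point): Centre of the red bar (24 mm thick, 45 long) at the end of the walnut bucket's side lever; push down on its top. y axis: along the bar, parallel to the hinge, 110 mm left of the bucket's middle; x: from hinge to pan, away from the robot; both turn with the bucket. 85 mm from the hinge axis, which is 135 mm above the table. At rest the lever rises 0.55 rad above level (bar 179 mm high), fully tipped 0.55 below (91).
- walnut_tipper (a joint): Hinge of the steel walnut bucket (80 mm wide, 115 long) between uprights 153 mm high on a fixed stand. 0 = upright at rest, grows (rad) as it tips away from the robot over its pan; stop at 1.1. Pressing the bar tips it: a ball catch resists to about 0.4 rad (some 7 N at the bar), then gives way; let go, a spring (4 to 5 N at the bar) swings it back to 0 within a second.
- walnut_pan: Loose open metal pan, 150 x 140 mm and 55 mm high, walls 3 mm, on the table in front of the walnut bucket, where it already stands right to catch the nuts. Origin: centre of its underside; z up.
- walnut_1_c (a point): Centre of a walnut in its shell, a light tan ball of 34 mm with a seam, at the start in the walnut bucket.
- walnut_2_c (a point): Centre of the other walnut, alike.
- chestnut_tipper (a joint): Hinge of the other, identical tipper, which holds two dark brown chestnuts and has its own pan and red bar; same meaning of the values. To be left alone. The two tippers may stand either way round.
There are look-alikes about, which are no part of the job. Leave any yellow look-alike of the part that bears walnut_2_c alone. What is shaped like the walnut_pan but green is not meant.

How it is judged (in metres and radians):
On the way:
1. the walnut bucket is tipped right over (hinge beyond 0.9 rad) (value of joint walnut_tipper above 0.9 rad), for 0.1 s.
At the end, for the whole second after the job is handed in: Both walnuts lie inside the walnut pan (centres within its outline and below 50 mm above its underside) and the walnut bucket is back upright (hinge below 0.1 rad) and still (x of walnut_1_c in the frame of walnut_pan between -0.075 and 0.075 m and y of walnut_1_c in the frame of walnut_pan between -0.07 and 0.07 m and z of walnut_1_c in the frame of walnut_pan between 0 and 0.05 m and x of walnut_2_c in the frame of walnut_pan between -0.075 and 0.075 m and y of walnut_2_c in the frame of walnut_pan between -0.07 and 0.07 m and z of walnut_2_c in the frame of walnut_pan between 0 and 0.05 m and value of joint walnut_tipper below 0.1 rad and velocity of joint walnut_tipper between -0.1 and 0.1 rad/s); the robot touches nothing.
It fails at once if the chestnut bucket is tipped (hinge beyond 0.3 rad) (value of joint chestnut_tipper above 0.3 rad).
It also fails if it takes over 32 s, if anything falls off the work surface, if the arm or the gripper's body presses on something with over 40 N, if the wrist force passes 120 N, or if a joint passes its speed limit or range.

## Working session

There is one attempt and no reset: what is moved stays moved. The work goes in short steps, Python scripts to look and compute and a tool call to move; the robot and the scene stay as the last step left them, time stands still between calls to the robot, and variables do not carry over. Pictures are saved under pics/ and viewed, and the job is handed in when it is done.

Besides the shell and the picture viewer there is one more tool, called after ">>>" in YAML: its name, and indented under it one key for each argument. jog_arm: Moves the arm, as the interface text tells. Its arguments: {"type":"object","properties":{"steps":{"type":"array","items":{"type":"array","items":{"type":"number"}}},"squeeze":{"type":"number"}},"required":["steps"]}

```bash
mkdir -p pics
cat > h.py <<'E'
import numpy as np,cv2,pickle
from plant import r
def snap(n,tag):
    c=r.capture(n); cv2.imwrite(f'pics/{tag}.png',cv2.cvtColor(c['image'],cv2.COLOR_RGB2BGR)); pickle.dump(c,open(f'{tag}.pkl','wb')); return c
def f(c): return c['image'].shape[0]/2/np.tan(np.radians(c['vfov'])/2)
def ray(c,u,v):
    d=np.array([(u-c['cx'])/f(c),(v-c['cy'])/f(c),1]); R=np.array(c['R']); return -R.T@np.array(c['t']),R.T@d
def atz(c,u,v,z):
    o,d=ray(c,u,v); return o+d*(z-o[2])/d[2]
def proj(c,X):
    p=np.array(c['R'])@np.array(X)+c['t']; return p[0]/p[2]*f(c)+c['cx'],p[1]/p[2]*f(c)+c['cy']
E
python3 - <<'E'
from h import *
for n in('scene','top'):
    c=snap(n,n+'0'); print(n,c['vfov'],c['cx'],c['cy'],ray(c,280,210))
print(r.get_state())
E
```

```text
scene 54.22459039386209 280.7588490868866 199.68091407331735 (array([1.15370698, 0.22469035, 0.61826194]), array([-0.79860103, -0.20910258, -0.56493264]))
top 45.06967157940171 284.22649252644476 206.86603330323342 (array([0.27451786, 0.03692682, 1.20943633]), array([ 0.10344409, -0.01380237, -0.99459383]))
{'time_s': 0.1, 'joints': array([-5.48262299e+01,  2.05889743e+01,  6.38778944e-01, -1.71922537e-02,
       -7.01372877e+01, -1.65055370e+01]), 'qd': array([ 0.10132542, -0.15341305,  0.03374258,  0.1747757 ,  0.04778818,
       -0.00445649]), 'joint_torque': array([-1.18828135e-03, -5.84165204e+01,  2.93754208e+01,  7.01563686e+00,
        1.01651932e-02, -5.41978920e-05]), 'tcp_pos': array([ 0.2158815 , -0.63910574,  0.24469768]), 'eef_rot': array([-8.99906397e+01, -8.84702578e-02,  1.08662372e+02]), 'contact_force': array([-0.00215403,  0.41867622, -0.09912843]), 'moment': array([-0.00340671, -0.02592792, -0.00083771]), 'gripper_width': 0.08757689699355062}
```

View pics/scene0.png

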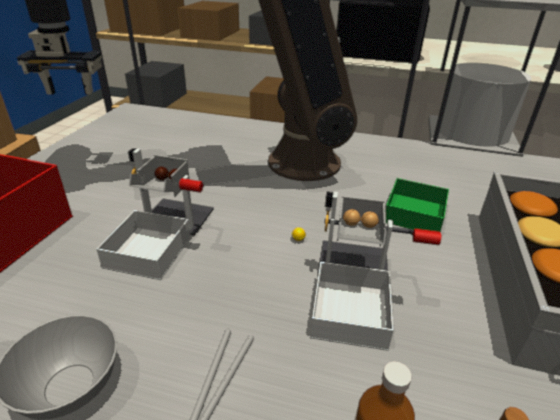

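View pics/top0.png

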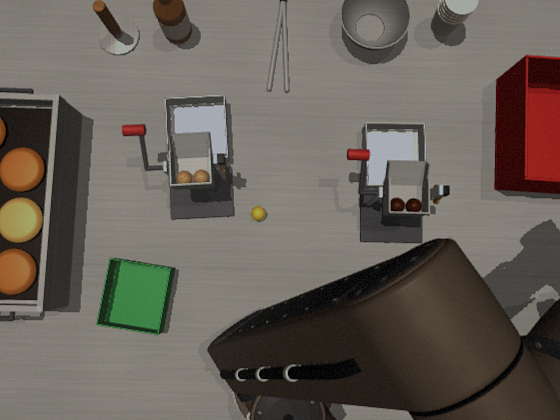

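The top view shows the light tan walnuts at (184,178) and (201,178), with their red bar at (134,130). The dark chestnuts are at (397,205) and (414,205), with their bar at (358,155). The yellow ball (259,214) and the green pan (137,296) are look-alikes. The left tipper is the one meant, and I'll enlarge it in both views to confirm.

Run:
```python
import cv2,numpy as np
a=cv2.imread('pics/top0.png')[85:225,100:250]; b=cv2.imread('pics/scene0.png')[180:350,295:455]
a=cv2.resize(a,(400,373),interpolation=3); b=cv2.resize(b,(400,425),interpolation=3)
o=np.zeros((425,800,3),'uint8'); o[:373,:400]=a;o[:,400:]=b; cv2.imwrite('pics/crop0.png',o)
```

```text
(no output)
```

View pics/crop0.png

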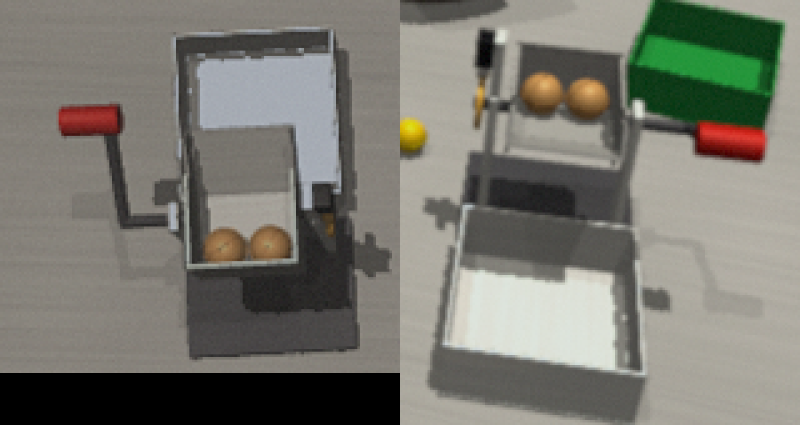

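Run:
```python
from h import *
L={}
for n in('top0','scene0'):
    c=pickle.load(open(n+'.pkl','rb')); L[n]=c
    h=cv2.cvtColor(c['image'],cv2.COLOR_RGB2HSV); m=((h[...,0]<6)|(h[...,0]>174))&(h[...,1]>180)&(h[...,2]>90)
    k,l,s,ce=cv2.connectedComponentsWithStats(m.astype('uint8'))
    for i in range(1,k):
        if s[i,4]>40: print(n,s[i],ce[i],atz(c,*ce[i],.179))
t=L['top0'];s=L['scene0']
print('walnuts',[atz(t,u,178,.12) for u in(184,201)])
print('pan',[atz(t,u,v,.055) for u,v in((166,98),(225,97))])
```

```text
top0 [ 525   55   35  127 3343] [541.78941071 131.85880945] [ 0.56399505 -0.52495748  0.179     ]
top0 [122 125  22  10 152] [133.625      129.21052632] [0.54051007 0.33001026 0.179     ]
top0 [348 150  21  10 180] [358.49444444 154.05555556] [ 0.5035541  -0.13730392  0.179     ]
scene0 [  0 155  57  46 338] [ 26.09171598 174.46745562] [ 0.56391202 -0.48721937  0.179     ]
scene0 [179 179  23  11 167] [190.1257485  183.67664671] [ 0.49490468 -0.14203757  0.179     ]
scene0 [414 229  27  14 269] [426.99256506 235.10037175] [0.53135944 0.33027883 0.179     ]
walnuts [array([0.4513219 , 0.23192917, 0.12      ]), array([0.45248385, 0.19521772, 0.12      ])]
pan [array([0.64960316, 0.29466877, 0.055     ]), array([0.65693574, 0.15734863, 0.055     ])]
```

Confirmed: the left-hand tipper holds the two tan walnuts. The two views place its bar at about (0.538, 0.330, 0.18), which matches the stated 179 mm height. The tipper's yaw is about 3°. Now I'll close the fingers, rise, and turn so the jaw axis lies along the tipper's x axis.

>>> jog_arm:
  steps:
    - [1, 0, -0.005, 0, -6.2]
    - [1, 0, -0.005, 0, -6.2]
    - [1, 0, -0.005, 0, -6.2]
    - [1, 0, -0.005, 0, -6.2]
    - [1, 0, -0.005, 0, -6.2]
    - [1, 0, -0.005, 0, -6.2]
    - [1, 0, -0.005, 0, -6.2]
    - [1, 0, -0.005, 0, -6.2]
    - [1, 0, -0.005, 0, -6.2]
    - [1, 0, -0.005, 0, -6.2]
    - [1, 0, -0.005, 0, -6.2]
    - [1, 0, -0.005, 0, -6.1]
  squeeze: 20

```text
time_s: 1.1
tcp_pos: [0.216, -0.6392, 0.3052]
eef_rot: [-90.1, -0.0, -176.7]
contact_force: [0.3, -0.4, -0.4]
gripper_width: 0.0131
```

>>> jog_arm:
  steps:
    - [1, -0.0131, 0, -0.0263, 0]
    - [1, -0.0131, 0, -0.0263, 0]
    - [1, -0.0131, 0, -0.0263, 0]
    - [1, -0.0131, 0, -0.0263, 0]
    - [1, -0.0131, 0, -0.0263, 0]
    - [1, -0.0131, 0, -0.0263, 0]
    - [1, -0.0131, 0, -0.0263, 0]
    - [1, -0.0131, 0, -0.0263, 0]
    - [1, -0.0131, 0, -0.0263, 0]
    - [1, -0.0131, 0, -0.0263, 0]

```text
time_s: 1.93
tcp_pos: [0.3333, -0.3686, 0.3053]
eef_rot: [-90.0, -0.0, -177.0]
contact_force: [0.8, 0.5, -0.1]
gripper_width: 0.0005
```

>>> jog_arm:
  steps:
    - [1, -0.0131, 0, -0.0263, 0]
    - [1, -0.0131, 0, -0.0263, 0]
    - [1, -0.0131, 0, -0.0263, 0]
    - [1, -0.0131, 0, -0.0263, 0]
    - [1, -0.0131, 0, -0.0263, 0]
    - [1, -0.0131, 0, -0.0263, 0]
    - [1, -0.0131, 0, -0.0263, 0]
    - [1, -0.0131, 0, -0.0263, 0]
    - [1, -0.0131, 0, -0.0263, 0]
    - [1, -0.0131, 0, -0.0263, 0]

```text
time_s: 2.77
tcp_pos: [0.4505, -0.0992, 0.3055]
eef_rot: [-90.0, -0.0, -177.0]
contact_force: [0.7, 0.1, -0.0]
gripper_width: 0.0008
```

>>> jog_arm:
  steps:
    - [1, -0.0097, 0, -0.0357, 0]
    - [1, -0.0097, 0, -0.0357, 0]
    - [1, -0.0097, 0, -0.0357, 0]
    - [1, -0.0097, 0, -0.0357, 0]
    - [1, -0.0097, 0, -0.0357, 0]
    - [1, -0.0097, 0, -0.0357, 0]
    - [1, -0.0097, 0, -0.0357, 0]
    - [1, -0.0097, 0, -0.0357, 0]
    - [1, -0.0097, 0, -0.0357, 0]
    - [1, -0.0097, 0, -0.0357, 0]
    - [1, -0.0097, 0, -0.0357, 0]
    - [1, -0.0097, 0, -0.0357, 0]

```text
time_s: 3.77
tcp_pos: [0.5444, 0.335, 0.3052]
eef_rot: [-90.0, -0.0, -177.0]
contact_force: [0.7, -1.1, 0.2]
gripper_width: 0.0004
```

>>> jog_arm:
  steps:
    - [1, 0, 0.015, 0, 0]
    - [1, 0, 0.015, 0, 0]
    - [1, 0, 0.015, 0, 0]
    - [1, 0, 0.015, 0, 0]
    - [1, 0, 0, 0, 0]
    - [1, 0, 0, 0, 0]

```text
time_s: 4.27
tcp_pos: [0.5442, 0.3329, 0.2447]
eef_rot: [-89.9, -0.1, -177.0]
contact_force: [0.6, 0.3, 0.8]
gripper_width: 0.0007
```

Run:
```python
from h import *
a=snap('scene','scene1'); s=r.get_state(); print(s['tcp_pos'],s['eef_rot'],s['contact_force'])
p=s['tcp_pos']; tip=p-[0,0,.019]; print(proj(a,tip))
i=cv2.imread('pics/scene1.png')[100:280,300:500]; cv2.imwrite('pics/scene1c.png',cv2.resize(i,(640,576),interpolation=3))
```

```text
[0.54468253 0.33321191 0.24590703] [-8.99729847e+01  2.77650579e-03 -1.77025080e+02] [-0.70983282 -0.42059956  1.06426525]
(np.float64(435.2061479363979), np.float64(217.3898407472495))
```

View pics/scene1c.png

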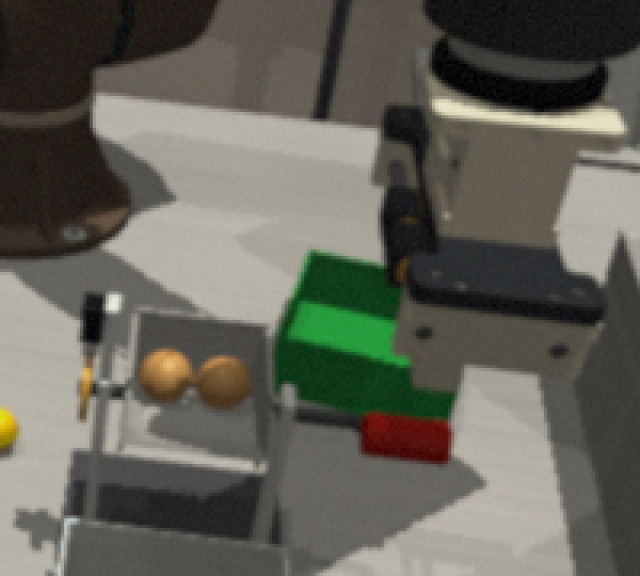

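The fingertips are just above the red bar. The grey crate stands close on the right, so I'll check the clearance from above.

Run:
```python
from h import *
a=snap('top','top1'); p=r.get_state()['tcp_pos']; print(proj(a,p-[0,0,.019]),[atz(a,80,v,z) for v,z in((130,.1),(130,.15))])
s=pickle.load(open('scene1.pkl','rb')); print([atz(s,493,180,z) for z in (.1,.15)], [atz(a,72,98,z) for z in (.1,.15)])
i=cv2.imread('pics/top1.png')[40:320,0:300]; cv2.imwrite('pics/top1c.png',cv2.resize(i,(600,560),interpolation=3))
```

```text
(np.float64(125.3720688593736), np.float64(120.52727489152876)) [array([0.55507614, 0.47050591, 0.1       ]), array([0.54243196, 0.4509654 , 0.15      ])]
[array([0.12752656, 0.51907316, 0.1       ]), array([0.22652866, 0.49067219, 0.15      ])] [array([0.627509  , 0.49339484, 0.1       ]), array([0.61160042, 0.47282277, 0.15      ])]
```

View pics/top1c.png

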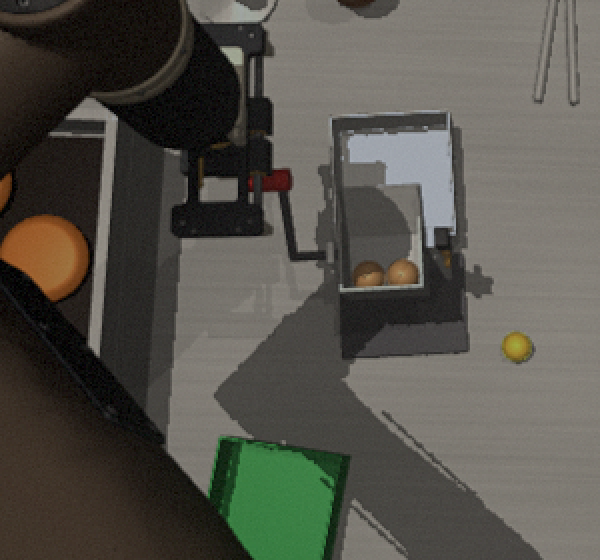

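View pics/scene1.png

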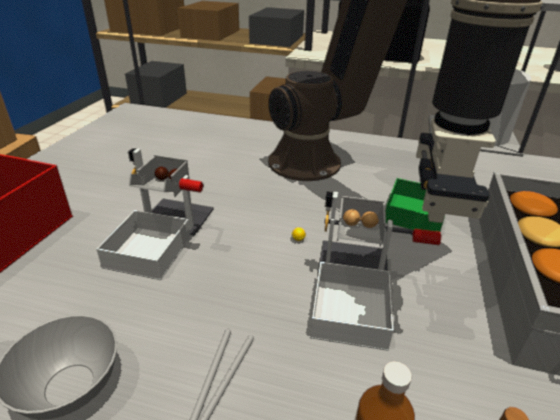

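The body clears the crate (y ≥ 0.45) and the bucket side. Pressing down in one continuous stroke: the TCP goes from 0.246 to about 0.126 and holds.

>>> jog_arm:
  steps:
    - [1, 0, 0.01, 0, 0]
    - [1, 0, 0.012, 0, 0]
    - [1, 0, 0.012, 0, 0]
    - [1, 0, 0.012, 0, 0]
    - [1, 0, 0.012, 0, 0]
    - [1, 0, 0.012, 0, 0]
    - [1, 0, 0.012, 0, 0]
    - [1, 0, 0.012, 0, 0]
    - [1, 0, 0.012, 0, 0]
    - [1, 0, 0.012, 0, 0]
    - [1, 0, 0.002, 0, 0]
    - [1, 0, 0, 0, 0]

```text
time_s: 5.37
tcp_pos: [0.5436, 0.3332, 0.1242]
eef_rot: [-90.0, -0.1, -177.0]
contact_force: [-5.0, 1.0, 7.4]
gripper_width: 0.0005
```

>>> jog_arm:
  steps:
    - [1, 0, 0, 0, 0]
    - [1, 0, 0, 0, 0]
    - [1, 0, 0, 0, 0]
    - [1, 0, 0, 0, 0]

```text
time_s: 5.7
tcp_pos: [0.544, 0.3333, 0.1253]
eef_rot: [-90.0, -0.0, -177.0]
contact_force: [-4.0, 0.2, 6.3]
gripper_width: 0.0007
```

Run:
```python
from h import *
a=snap('scene','scene2');b=snap('top','top2'); s=r.get_state(); print(s['tcp_pos'],s['contact_force'])
o=np.zeros((560,800,3),'uint8')
o[:560,:400]=cv2.resize(cv2.imread('pics/scene2.png')[140:350,290:440],(400,560),interpolation=3)
o[:560,400:]=cv2.resize(cv2.imread('pics/top2.png')[60:270,100:250],(400,560),interpolation=3)
cv2.imwrite('pics/c2.png',o)
```

```text
[0.54396656 0.33326254 0.12529538] [-3.57635496  0.08236623  7.35446152]
```

View pics/c2.png

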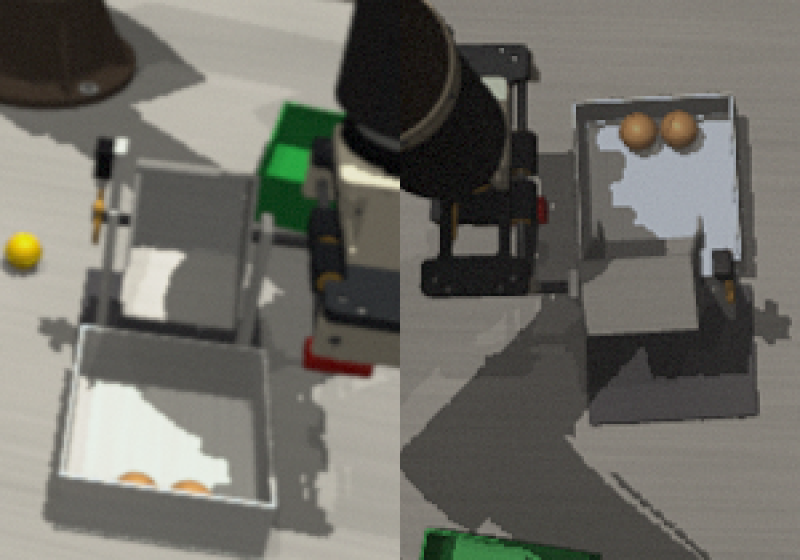

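Both walnuts lie in the pan, at (637,131) and (679,130) in the top crop. The tip height puts the hinge at about 1.05 rad. I'll press 2 mm more to be sure, then lift clear.

>>> jog_arm:
  steps:
    - [1, 0, 0.002, 0, 0]
    - [1, 0, 0, 0, 0]
    - [1, 0, 0, 0, 0]
    - [1, 0, 0, 0, 0]

```text
time_s: 6.13
tcp_pos: [0.5436, 0.3332, 0.1232]
eef_rot: [-90.0, -0.1, -177.0]
contact_force: [-5.1, 1.4, 8.3]
gripper_width: 0.0006
```

>>> jog_arm:
  steps:
    - [1, 0, -0.012, 0, 0]
    - [1, 0, -0.012, 0, 0]
    - [1, 0, -0.012, 0, 0]
    - [1, 0, -0.012, 0, 0]
    - [1, 0, -0.012, 0, 0]
    - [1, 0, -0.012, 0, 0]
    - [1, 0, -0.012, 0, 0]
    - [1, 0, -0.02, 0, 0]
    - [1, 0, -0.02, 0, 0]
    - [1, 0, -0.02, 0, 0]
    - [1, 0, -0.02, 0, 0]
    - [1, 0, -0.02, 0, 0]

```text
time_s: 7.13
tcp_pos: [0.5444, 0.3331, 0.3092]
eef_rot: [-90.0, 0.0, -177.0]
contact_force: [0.7, -0.1, 1.2]
gripper_width: 0.0002
```

>>> jog_arm:
  steps:
    - [1, 0, 0, 0, 0]
    - [1, 0, 0, 0, 0]
    - [1, 0, 0, 0, 0]
    - [1, 0, 0, 0, 0]
    - [1, 0, 0, 0, 0]
    - [1, 0, 0, 0, 0]
    - [1, 0, 0, 0, 0]
    - [1, 0, 0, 0, 0]
    - [1, 0, 0, 0, 0]
    - [1, 0, 0, 0, 0]
    - [1, 0, 0, 0, 0]
    - [1, 0, 0, 0, 0]

```text
time_s: 8.13
tcp_pos: [0.5445, 0.3333, 0.3076]
eef_rot: [-90.0, -0.0, -177.0]
contact_force: [0.7, -0.4, 0.4]
gripper_width: 0.0005
```

Run:
```python
from h import *
a=snap('scene','scene3');b=snap('top','top3'); s=r.get_state(); print(s['time_s'],s['tcp_pos'],s['contact_force'])
o=np.zeros((560,800,3),'uint8')
o[:560,:400]=cv2.resize(cv2.imread('pics/scene3.png')[140:350,290:440],(400,560),interpolation=3)
o[:560,400:]=cv2.resize(cv2.imread('pics/top3.png')[60:270,100:250],(400,560),interpolation=3)
cv2.imwrite('pics/c3.png',o)
for c,o in((a,'scene0'),(b,'top0')):
    h=cv2.cvtColor(c['image'],cv2.COLOR_RGB2HSV); m=((h[...,0]<6)|(h[...,0]>174))&(h[...,1]>180)&(h[...,2]>90)
    k,l,st,ce=cv2.connectedComponentsWithStats(m.astype('uint8'))
    print([(st[i].tolist(),ce[i].round(1)) for i in range(1,k) if st[i,4]>40])
```

```text
8.2333 [0.54449591 0.3332347  0.30756832] [-0.02635687  1.09917512 -0.08437932]
[([0, 155, 56, 46, 341], array([ 25.5, 174.8])), ([179, 179, 23, 11, 168], array([189.7, 183.8])), ([415, 229, 26, 14, 196], array([428.1, 234.7]))]
[([525, 56, 35, 126, 3321], array([541.8, 132. ])), ([348, 150, 21, 9, 178], array([358.5, 153.9]))]
```

View pics/c3.png

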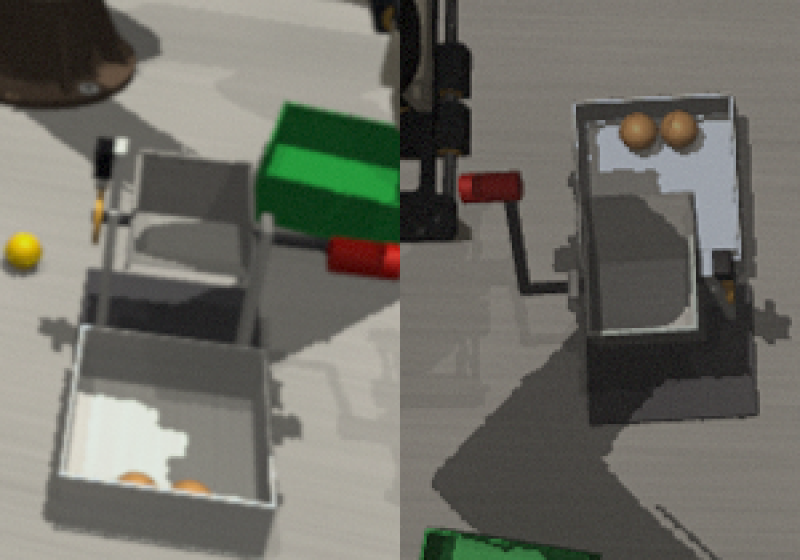

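The walnuts are at rest in the pan. The bucket is empty and upright, its bar is back at its starting pixels, and the chestnut bar hasn't moved. The gripper is about 98 mm above the bar, so I'm handing in.

```bash
python3 -c "
from plant import r
print(r.close_job())"
```

```text
the job is handed in; nothing more can be done
None
```

I tipped both walnuts into the steel pan with one downward stroke of closed fingers on the walnut bucket's red bar, held it there, then lifted clear. The job was handed in about 8.2 s after the start.

- **Tip angle:** at the bottom of the stroke the TCP was at 0.123–0.125 m. By geometry that is about 1.05–1.08 rad, held for over half a second. This was worked out from the tip height, as the hinge can't be read directly. The force was about 8 N.
- **Bucket:** it is empty and back upright. In the scene view its bar is within about a pixel of its starting position, though the gripper partly hid it.
- **Walnuts:** the last pictures show both inside the pan, lying against its far wall and in the same place as in the earlier view.
- **Other things:** the chestnut bar stayed within half a pixel, and the yellow ball and green pan were not touched. The robot is touching nothing.
- **Disagreement:** the two cameras differed by about 9 mm in the bar's x. The bar's finite thickness probably explains it, and I used a triangulated value. No check failed.

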